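Press both labels onto the coffee tin

TASK

The square coffee tin has two freshly stuck labels on neighbouring sides. Keeping the tin upright, press the red label squarely and centrally against the spring pad on the blue bracket until the pad is fully home and hold it there a moment; then back off, turn the tin and press the cream label the same way. Finally set the tin down (do not drop it) standing upright on the flat of the round woven tray, let go, and leave the other things on the table where they are.

Things in the scene. Friction and masses are not known exactly. Their poses are not given: they have to be found in the camera images.
- tin_center (a point): Centre of the dark green square coffee tin with a dark brown lid, half-way up. Tin: 62 x 62 wide, 125 high (the top 17 is the lid, 60 wide), 0.2 to 0.45 kg, loose, standing on the table. z up; x points out through the red-label side, y through the cream-label side. The other two sides are bare. On top of the lid a red bar runs along the red-label edge and a cream bar along the cream-label edge.
- red_label (a point): Middle of the red paper label (46 wide, 44 high, small cream dot), on the tin's +x face, 40 above the tin's foot.
- cream_label (a point): Middle of the cream paper label (46 wide, 44 high, small green dot), on the tin's +y face, 40 above the tin's foot.
- bracket_front (a point): Fixed point of the blue bent-steel bracket, which is bolted to the table: centre of the pad's face when the pad is out, 40 above the table. x points away from the pad's face into the bracket, the direction in which the pad is pushed; y along the pad's width; z up. The bracket's upright plate (110 wide, 80 high) stands 65 behind this point, its foot plate behind that (65 to 150 behind); nothing of it lies under or before the pad.
- pad_face (a point): Centre of the face of the black rubber pad, moving with the pad. Pad: 50 wide, 40 high (20 to 60 above the table), 15 thick, on a horizontal rod.
- pad (a joint): Travel of the spring pad along the bracket's x, in m: 0 out, 0.015 fully home against its stop. The spring pushes back with 2 N at the start and 7 N fully home; it comes out again by itself.
- tray_floor (a point): Centre of the flat floor of the round straw-coloured and red woven-look tray; the floor is 7 above the table and 125 in radius, the rim 17 above the table, 270 across. The tray does not move.
- jebena: Teal coffee pot, round belly 124 across, narrow neck, 227 high, loose; origin at centre of its foot. Leave alone.
- incense: Black ceramic incense cup, 76 across, 70 high, loose; origin at centre of its foot. Leave alone.
- mortar: Wooden mortar with pestle, 96 across, 150 high, loose; origin at centre of its foot. Leave alone.
- cup_a: White cup, 66 across, 55 high, loose; origin at centre of its foot. Leave alone.
- cup_b: White cup, 66 across, 55 high, loose; origin at centre of its foot. Leave alone.
- tongs: Steel tongs held shut by a black clip, 200 long along its x, 14 high, loose, lying on the table at the right. Leave alone.

How it is judged (in metres and radians):
On the way, in this order (a step that is already met when the one before it is completed fails the run):
1. the red label is pressed squarely on the pad, pad home (value of joint pad above 0.011 m and distance between red_label and pad_face below 0.015 m and angle between the x axis of tin_center and the x axis of bracket_front, either way round below 0.15 rad and contact force between tin and pad above 1.5 N), for 0.3 s.
2. the cream label is pressed squarely on the pad, pad home (value of joint pad above 0.011 m and distance between cream_label and pad_face below 0.015 m and angle between the y axis of tin_center and the x axis of bracket_front, either way round below 0.15 rad and contact force between tin and pad above 1.5 N), for 0.3 s.
At the end, for the whole second after the job is handed in: The tin stands upright (within 0.06 rad) and at rest on the flat floor of the tray (its axis within 92 mm of the tray's centre, its foot within 4.5 mm of the floor), let go, with the pad sprung out again (under 3 mm) (horizontal distance between tin_center and tray_floor below 0.092 m and angle between tin_center's own z axis and vertical below 0.06 rad and z of tin_center in the frame of tray_floor between 0.058 and 0.067 m and linear speed of tin below 0.02 m/s and value of joint pad below 0.003 m); the robot touches nothing.
It fails at once if the tin is toppled (angle between tin_center's own z axis and vertical above 0.5 rad).
It fails at once if the tin is let go in the air (foot more than 20 mm above the table, nothing holding it) (height (world z) of tin_center above 0.0825 m and contact force between the fingers and tin below 0.05 N).
It fails at once if a bystander (jebena, incense cup, mortar, a white cup, tongs) is shifted more than 30 mm, or one of the upright ones is tipped over (distance of any of jebena, incense, mortar, cup_a, cup_b, tongs from where it was at the start of the episode above 0.03 m or angle between any of jebena, incense, mortar, cup_a, cup_b's own z axis and vertical above 0.4 rad).
It also fails if it takes over 69 s, if anything falls off the work surface, if the arm or the gripper's body presses on something with over 40 N, if the wrist force passes 120 N, or if a joint passes its speed limit or range.

ROBOT

A 6-joint arm with a two-finger parallel gripper is mounted at the origin on the work surface. World frame = base frame: x ahead of the robot, y to its left, z up, the work surface at z = 0. Lengths are in mm, angles in rad, forces in N, time in s.
With the tool pointing down it reaches from about 275 to 1000 mm from the base axis. Payload 8.4 kg.
Tool frame: the origin (TCP) lies at the very end of the fingers, on their centre line; the grasp point (between the pads) lies 19 mm behind it; y points along the fingers, z is the direction in which the jaws open and shut, and the axes are right-handed (so a half turn about y gives the same grasp; the last joint's range is limited). The gripper opens to 85 mm and grips with 20 to 120 N. Pads are 22 mm wide; open, the fingers measure 114 mm over their backs; the gripper's body (76 mm by 85 mm) begins 54 mm behind the grasp point. The pads swing forward as they close: fully open they stand 13 mm farther back than shut.
Start: joints at [-1.347, 0.353, 1.633, -0, 1.155, -0.002], TCP at [139.927, -609.137, 231.281] pointing down, gripper open.
Joint ranges: [-2.63, 2.63], [-0.92, 2.1], [0.06, 2.66], [-1.3, 4.44], [0, 2.69], [-3.02, 3.02]. Speed limits (rad/s): [2.22, 2.22, 2.79, 3.14, 3.14, 3.14].

INTERFACE

Orientations are given as [roll, pitch, yaw] about the fixed x, y, z axes, in that order (R = Rz(yaw) Ry(pitch) Rx(roll)).
In Python, from plant import r gives the robot as it stands.
- The arm moves only by the tool play_rows, never from a script. Its argument "targets" is a list of rows, each an object of numbers: "x", "y", "z": the shift along the tool's x, y, z in mm; "ax", "ay", "az": the turn, a rotation vector about the tool's x, y, z in degrees; "hand": the opening, from 0 (shut) to 1 (fully open). In form: [{"x": .., "y": .., "z": .., "ax": .., "ay": .., "az": .., "hand": ..}, ...]. A call has exactly 10 rows; each row shifts and turns the commanded pose from where the row before left it, along the tool's axes as they then stand; what a row does not reach is not made up. A row lasts 1/10 s, in which the tool goes at most 50 mm and 8.59 degrees, less where a joint would pass 70% of its speed; a pose out of reach is approached as far as the arm can. A call is refused whole if a number of a shift passes 50 or a number of a turn 8.59, either way. A call with a gripper value outside its range is refused whole. The fingers move at their own pace and stop on an object; "grip_force" is the grip in N (left out, the last holds). Time passes only in rows, so rows that do not move let the fingers close, or fill a call up. It gives the time, the measured TCP pose, the force and the opening at its end, in the units of the state.
- r.get_obs(): the state, without advancing time (a new reading comes with each control period).
- r.snapshot(name): name is "scene" or "top" or "wrist"; returns the picture (384x512x3 uint8, blue, green, red); there is no depth.
- r.get_calibration(name): a dict with "K" (3x3 intrinsics, pixels), "rvec" (rotation vector, rad) and "tvec" (3), from world to camera coordinates, as OpenCV has them; the wrist camera has in their place "tool_from_camera" (4x4, takes a point from camera to tool coordinates, whose origin is the TCP and whose axes are the tool frame's). Camera axes: x right, y down, z forward; pixel columns grow to the right and rows downward; lengths in mm; the calibration is good to about 2 mm. A picture is of the moment at which its call begins: read the wrist's pose just before it. get_calibration takes no time and is no camera call.
- r.job_done(): hands the job in, once; it reports no verdict.
The state is a dict: "t": time; "qpos": joint angles; "qd": joint speeds; "joint_torque": joint torques, N m; "ee_pos": TCP position; "orientation": TCP orientation; "wrist_force": force on the tool from outside, world axes, zero at the start; "ft_torque": the same for the moment, N m; "gripper_width": finger opening in mm.
Only numpy, scipy, OpenCV 4.12 (cv2) and the standard library are available. Lean on these libraries where they do the work, as an engineer would, in place of code of your own. Each camera call takes 0.05 s, during which the arm holds its last target. There are 200 camera calls.

## Working session

There is one attempt and no reset: what is moved stays moved. The work goes in short steps, Python scripts to look and compute and a tool call to move; the robot and the scene stay as the last step left them, time stands still between calls to the robot, and variables do not carry over. Pictures are saved under pics/ and viewed, about 8 in all and at most 12, crops included, and the job is handed in when it is done.

Besides the shell and the picture viewer there is one more tool, called by a JSON object that holds its "name" and its "arguments", one argument or row to a line. play_rows: Moves the arm, as the interface text tells. Its arguments: {"type":"object","properties":{"targets":{"type":"array"},"grip_force":{"type":"number"}},"required":["targets"]}

```bash
mkdir -p pics; ls; python3 - <<'E'
from plant import r
import cv2,numpy as np
o=r.get_obs();print({k:np.round(v,3) for k,v in o.items()})
a=r.snapshot("scene");b=r.snapshot("top")
cv2.imwrite("pics/scene0.png",a);cv2.imwrite("pics/top0.png",b)
for n in("scene","top","wrist"):print(n,r.get_calibration(n))
cv2.imwrite("pics/top0b.png",cv2.resize(b,(800,600),interpolation=cv2.INTER_CUBIC))
E
```

```text
pics
{'t': np.float64(0.0), 'qpos': array([-1.347,  0.354,  1.634,  0.   ,  1.155, -0.002]), 'qd': array([-0.002,  0.   ,  0.   , -0.002, -0.001,  0.001]), 'joint_torque': array([ 1.0000e-03, -6.0525e+01, -3.4207e+01,  0.0000e+00,  9.0000e-03,
       -0.0000e+00]), 'ee_pos': array([ 139.855, -608.654,  230.544]), 'orientation': array([-1.572,  0.   , -2.916]), 'wrist_force': array([ 0.581,  0.599, -0.938]), 'ft_torque': array([-0.026, -0.006, -0.025]), 'gripper_width': np.float64(85.79)}
scene {'K': array([[408.52595554,   0.        , 254.65058886],
       [  0.        , 408.52595554, 194.79559167],
       [  0.        ,   0.        ,   1.        ]]), 'rvec': array([ 1.82052504,  1.92744   , -0.62402872]), 'tvec': array([  31.75913346, -414.61114112, 1597.48775302])}
top {'K': array([[455.59071163,   0.        , 246.03084139],
       [  0.        , 455.59071163, 194.97712426],
       [  0.        ,   0.        ,   1.        ]]), 'rvec': array([ 2.14982293, -2.17120992,  0.13053869]), 'tvec': array([-1.14863501e-01,  5.67544545e+02,  1.64608942e+03])}
wrist {'K': array([[314.64883419,   0.        , 248.12127306],
       [  0.        , 314.64883419, 191.37888455],
       [  0.        ,   0.        ,   1.        ]]), 'tool_from_camera': array([[-2.92933758e-04,  9.51851557e-01,  3.06559176e-01,
        -7.79211313e+01],
       [-1.76887220e-03, -3.06559203e-01,  9.51849949e-01,
        -1.43528412e+02],
       [ 9.99998393e-01, -2.63435022e-04,  1.77350530e-03,
         1.04009471e+00],
       [ 0.00000000e+00,  0.00000000e+00,  0.00000000e+00,
         1.00000000e+00]])}
```

View pics/top0b.png

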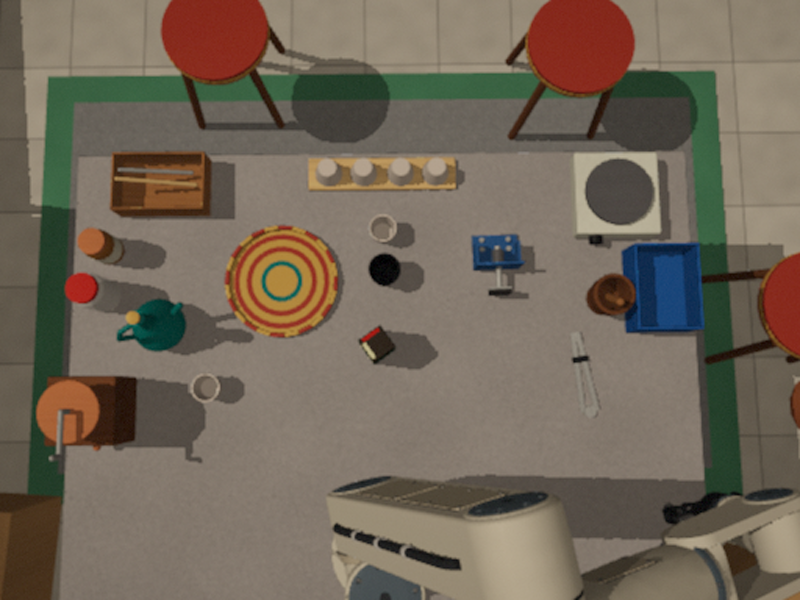

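View pics/scene0.png

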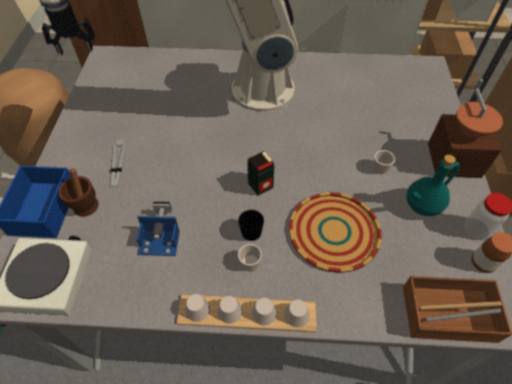

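```bash
cat > h.py <<'E'
import cv2,numpy as np
from plant import r
from scipy.spatial.transform import Rotation as R
def cast(cal,uv,z):
    K=cal["K"];M=cv2.Rodrigues(np.array(cal["rvec"]))[0];t=np.array(cal["tvec"]).ravel()
    c=-M.T@t; uv=np.atleast_2d(np.float64(uv))
    d=(M.T@np.linalg.inv(K)@np.c_[uv,np.ones(len(uv))].T).T
    return c+d*((z-c[2])/d[:,2])[:,None]
def proj(cal,p):
    return cv2.projectPoints(np.float64(np.atleast_2d(p)),np.array(cal["rvec"]),np.array(cal["tvec"]),cal["K"],None)[0][:,0]
E
python3 - <<'E'
from h import *
a=cv2.imread("pics/scene0.png");b=cv2.imread("pics/top0.png")
ct=r.get_calibration("top")
s=10
def crop(im,x,y,w=38,h=28): return cv2.resize(im[y:y+h,x:x+w],None,fx=s,fy=s,interpolation=cv2.INTER_CUBIC)
m=np.vstack([np.hstack([crop(b,225,203),crop(b,298,160,38)]),np.hstack([crop(a,240,150),crop(a,138,198)])])
m=m[:560,:760]
cv2.imwrite("pics/m.png",m)
hsv=cv2.cvtColor(b,cv2.COLOR_BGR2HSV)
# tray: red/yellow saturated in region
k=cv2.inRange(hsv,(0,90,60),(40,255,255));k[:, :140]=0;k[:,222:]=0;k[:140]=0;k[220:]=0
c=max(cv2.findContours(k,0,2)[0],key=cv2.contourArea);e=cv2.fitEllipse(c);print("tray",e,cast(ct,e[0],14))
for n,u in dict(ceramic=(384,269),cupW=(383,228),tongs=(585,375),mortar=(611,295),cupb=(205,388),jeb=(158,326)).items(): print(n,cast(ct,np.array(u)*.64,40)[0].round())
E
```

```text
tray ((179.72840881347656, 179.57156372070312), (71.00159454345703, 72.4288101196289), 69.08141326904297) [[630.46916715 242.0195054   14.        ]]
ceramic [652.  -6.  40.]
cupW [751.  -4.  40.]
tongs [ 398. -470.   40.]
mortar [ 584. -540.   40.]
cupb [376. 412.  40.]
jeb [522. 525.  40.]
```

View pics/m.png

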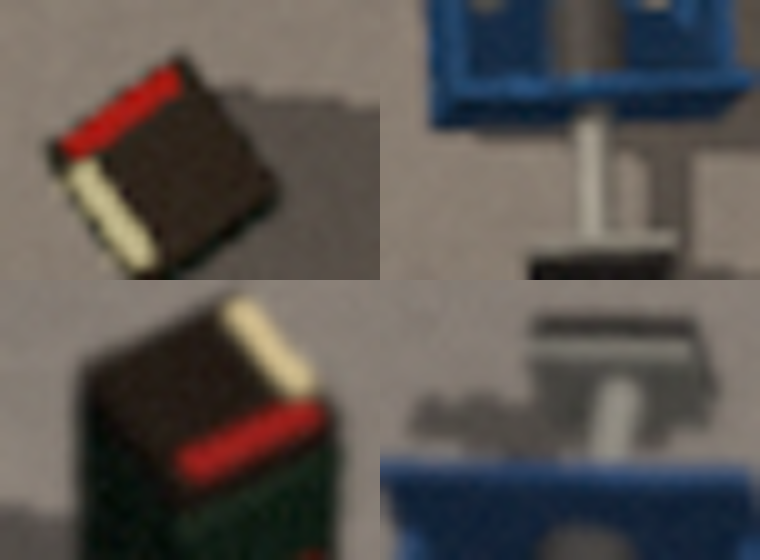

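```bash
cat >> h.py <<'E'
def delta(tx,ty,tz,yaw_deg):
    o=r.get_obs();p=np.array(o["ee_pos"]);Rm=R.from_euler("xyz",o["orientation"])
    d=Rm.inv().apply(np.array([tx,ty,tz])-p)
    T=R.from_euler("xyz",[-np.pi/2,0,np.radians(yaw_deg)])
    print("pos",p.round(1),"rpy",np.degrees(o["orientation"]).round(2),"tool shift",d.round(1),"rotvec deg",np.degrees((Rm.inv()*T).as_rotvec()).round(2),"F",np.round(o["wrist_force"],1),"t",round(o["t"],2),"w",round(o["gripper_width"],1),"q",np.round(o["qpos"],2))
E
python3 - <<'E'
from h import *
ct=r.get_calibration("top")
P=cast(ct,np.array([[50,155],[180,55],[278,190],[150,280],[123,110],[112,213]])/10+[225-.45,203-.45],125);print(P.round(1), P[:4].mean(0))
e=P[1]-P[0];print("yaw from red edge",np.degrees(np.arctan2(e[1],e[0]))+90, np.degrees(np.arctan2(*(P[0]-P[3])[1::-1])))
# bracket upright plate's near upper edge approx (430,125)-(745,85); pad top front
Q=cast(ct,np.array([[435,100],[750,75]])/10+[298-.45,160-.45],80);print("plate top edge",Q)
Q=cast(ct,np.array([[530,255],[675,245]])/10+[298-.45-0,160-.45],60);Q=cast(ct,np.array([[150,255],[295,240]])/10+[298+38-38-.45,160-.45],60);print("pad front",Q)
delta(475,0,225,-55)
E
```

```text
[[476.6  52.4 125. ]
 [511.    7.  125. ]
 [463.7 -26.5 125. ]
 [433.1  18.1 125. ]
 [492.   26.9 125. ]
 [456.3  31.  125. ]] [471.10961589  12.7269428  125.        ]
yaw from red edge 37.12340649803745 38.21033231859775
plate top edge [[ 651.06331923 -349.5938299    80.        ]
 [ 659.10292569 -463.73344466   80.        ]]
pad front [[ 598.39060054 -248.14147719   60.        ]
 [ 603.3855814  -301.09404761   60.        ]]
pos [ 139.8 -608.7  230.7] rpy [ -90.07    0.   -167.06] tool shift [-462.9    6.3 -518.2] rotvec deg [ 4.0000e-02 -1.1206e+02 -7.0000e-02] F [-0.  -0.1 -0.1] t 0.1 w 85.2 q [-1.35  0.35  1.63  0.    1.16 -0.  ]
```

{"name": "play_rows", "arguments": {
  "targets": [
    {"x":-23,"z":-26,"hand":1},
    {"x":-23,"z":-26},
    {"x":-23,"z":-26},
    {"x":-23,"z":-26},
    {"x":-23,"z":-26},
    {"x":-23,"z":-26},
    {"x":-23,"z":-26},
    {"x":-23,"z":-26},
    {"x":-23,"z":-26},
    {"x":-23,"z":-26}
  ]
}}

```text
invalid input at $.targets[0]: expected keys x, y, z, ax, ay, az, hand
```

{"name": "play_rows", "arguments": {
  "targets": [
    {"x":-23,"z":-26,"hand":1},
    {"x":-23,"z":-26},
    {"x":-23,"z":-26},
    {"x":-23,"z":-26},
    {"x":-23,"z":-26},
    {"x":-23,"z":-26},
    {"x":-23,"z":-26},
    {"x":-23,"z":-26},
    {"x":-23,"z":-26},
    {"x":-23,"z":-26}
  ]
}}

```text
invalid input at $.targets[0]: expected keys x, y, z, ax, ay, az, hand
```

{"name": "play_rows", "arguments": {
  "targets": [
    {"ay":-8,"hand":1},
    {"ay":-8},
    {"ay":-8},
    {"ay":-8},
    {"ay":-8},
    {"ay":-8},
    {"ay":-8},
    {"ay":-8},
    {"ay":-8},
    {"ay":-8}
  ]
}}

```text
invalid input at $.targets[0]: expected keys x, y, z, ax, ay, az, hand
```

{"name": "play_rows", "arguments": {
  "targets": [
    {"ay":-8,"hand":1},
    {"ay":-8},
    {"ay":-8},
    {"ay":-8},
    {"ay":-2.5},
    {},
    {},
    {},
    {},
    {}
  ]
}}

```text
invalid input at $.targets[0]: expected keys x, y, z, ax, ay, az, hand
```

```bash
python3 - <<'E'
from h import *
delta(471,13,225,-52.5)
w=r.snapshot("wrist");cv2.imwrite("pics/w1.png",w)
E
```

```text
pos [ 139.8 -608.7  230.7] rpy [ -90.07    0.   -167.06] tool shift [-462.     6.3 -531.8] rotvec deg [ 4.0000e-02 -1.1456e+02 -7.0000e-02] F [-0.  -0.1 -0.1] t 0.1 w 85.2 q [-1.35  0.35  1.63  0.    1.16 -0.  ]
```

View pics/w1.png

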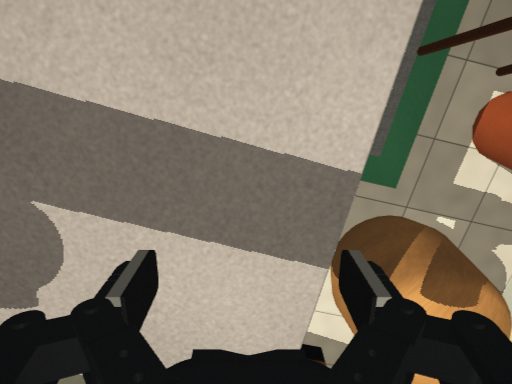

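The calls were refused because every row needs all its keys. The picture shows only table edge and the fingers, so I'm re-sending with full rows.

{"name": "play_rows", "arguments": {
  "targets": [
    {"x":-23,"y":0,"z":-26,"ax":0,"ay":0,"az":0,"hand":1},
    {"x":-23,"y":0,"z":-26,"ax":0,"ay":0,"az":0,"hand":1},
    {"x":-23,"y":0,"z":-26,"ax":0,"ay":0,"az":0,"hand":1},
    {"x":-23,"y":0,"z":-26,"ax":0,"ay":0,"az":0,"hand":1},
    {"x":-23,"y":0,"z":-26,"ax":0,"ay":0,"az":0,"hand":1},
    {"x":-23,"y":0,"z":-26,"ax":0,"ay":0,"az":0,"hand":1},
    {"x":-23,"y":0,"z":-26,"ax":0,"ay":0,"az":0,"hand":1},
    {"x":-23,"y":0,"z":-26,"ax":0,"ay":0,"az":0,"hand":1},
    {"x":-23,"y":0,"z":-26,"ax":0,"ay":0,"az":0,"hand":1},
    {"x":-23,"y":0,"z":-26,"ax":0,"ay":0,"az":0,"hand":1}
  ]
}}

```text
t: 1.15
ee_pos: [306.2, -302.9, 231.3]
orientation: [-1.571, 0.0, -2.916]
wrist_force: [1.1, 0.1, -0.0]
gripper_width: 85.5
```

{"name": "play_rows", "arguments": {
  "targets": [
    {"x":-23,"y":0,"z":-26,"ax":0,"ay":0,"az":0,"hand":1},
    {"x":-23,"y":0,"z":-26,"ax":0,"ay":0,"az":0,"hand":1},
    {"x":-23,"y":0,"z":-26,"ax":0,"ay":0,"az":0,"hand":1},
    {"x":-23,"y":0,"z":-26,"ax":0,"ay":0,"az":0,"hand":1},
    {"x":-23,"y":0,"z":-26,"ax":0,"ay":0,"az":0,"hand":1},
    {"x":-23,"y":0,"z":-26,"ax":0,"ay":0,"az":0,"hand":1},
    {"x":-23,"y":0,"z":-26,"ax":0,"ay":0,"az":0,"hand":1},
    {"x":-23,"y":0,"z":-26,"ax":0,"ay":0,"az":0,"hand":1},
    {"x":-23,"y":0,"z":-26,"ax":0,"ay":0,"az":0,"hand":1},
    {"x":-23,"y":0,"z":-26,"ax":0,"ay":0,"az":0,"hand":1}
  ]
}}

```text
t: 2.15
ee_pos: [472.2, 2.1, 231.2]
orientation: [-1.571, -0.0, -2.916]
wrist_force: [0.6, -0.2, 0.3]
gripper_width: 85.3
```

{"name": "play_rows", "arguments": {
  "targets": [
    {"x":0,"y":0,"z":0,"ax":0,"ay":-8,"az":0,"hand":1},
    {"x":0,"y":0,"z":0,"ax":0,"ay":-8,"az":0,"hand":1},
    {"x":0,"y":0,"z":0,"ax":0,"ay":-8,"az":0,"hand":1},
    {"x":0,"y":0,"z":0,"ax":0,"ay":-8,"az":0,"hand":1},
    {"x":0,"y":0,"z":0,"ax":0,"ay":-8,"az":0,"hand":1},
    {"x":0,"y":0,"z":0,"ax":0,"ay":-8,"az":0,"hand":1},
    {"x":0,"y":0,"z":0,"ax":0,"ay":-8,"az":0,"hand":1},
    {"x":0,"y":0,"z":0,"ax":0,"ay":-8,"az":0,"hand":1},
    {"x":0,"y":0,"z":0,"ax":0,"ay":-8,"az":0,"hand":1},
    {"x":0,"y":0,"z":0,"ax":0,"ay":-8,"az":0,"hand":1}
  ]
}}

```text
t: 3.15
ee_pos: [471.6, 0.7, 231.1]
orientation: [-1.571, 0.0, -1.514]
wrist_force: [-0.5, 1.4, -0.7]
gripper_width: 85.4
```

{"name": "play_rows", "arguments": {
  "targets": [
    {"x":0,"y":0,"z":0,"ax":0,"ay":-8,"az":0,"hand":1},
    {"x":0,"y":0,"z":0,"ax":0,"ay":-8,"az":0,"hand":1},
    {"x":0,"y":0,"z":0,"ax":0,"ay":-8,"az":0,"hand":1},
    {"x":0,"y":0,"z":0,"ax":0,"ay":-8,"az":0,"hand":1},
    {"x":0,"y":0,"z":0,"ax":0,"ay":-2.5,"az":0,"hand":1},
    {"x":0,"y":0,"z":0,"ax":0,"ay":0,"az":0,"hand":1},
    {"x":0,"y":0,"z":0,"ax":0,"ay":0,"az":0,"hand":1},
    {"x":0,"y":0,"z":0,"ax":0,"ay":0,"az":0,"hand":1},
    {"x":0,"y":0,"z":0,"ax":0,"ay":0,"az":0,"hand":1},
    {"x":0,"y":0,"z":0,"ax":0,"ay":0,"az":0,"hand":1}
  ]
}}

```text
t: 4.15
ee_pos: [471.8, 0.6, 231.3]
orientation: [-1.571, -0.0, -0.918]
wrist_force: [1.2, 0.4, 0.1]
gripper_width: 85.3
```

```bash
python3 - <<'E'
from h import *
delta(471,13,225,-52.5)
w=r.snapshot("wrist");cv2.imwrite("pics/w2.png",w)
E
```

```text
pos [471.8   0.6 231.3] rpy [-90.    -0.   -52.59] tool shift [-10.3   6.3   6.9] rotvec deg [ 0.   -0.09  0.  ] F [1.2 0.4 0.1] t 4.15 w 85.3 q [-0.    0.11  1.95 -0.    1.08 -0.65]
```

View pics/w2.png

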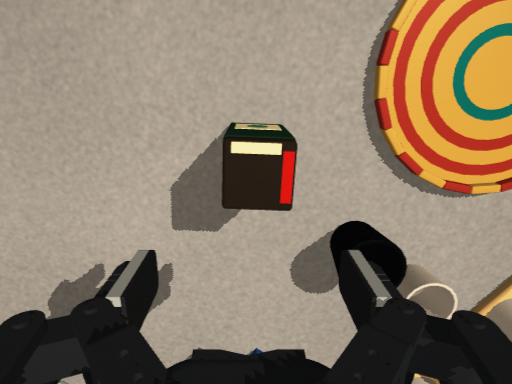

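```bash
cat >> h.py <<'E'
def wcast(uv,z,pose=None):
    cal=r.get_calibration("wrist");o=pose or r.get_obs()
    Rm=R.from_euler("xyz",o["orientation"]).as_matrix();T=cal["tool_from_camera"]
    c=Rm@T[:3,3]+o["ee_pos"]; uv=np.atleast_2d(np.float64(uv))
    d=(Rm@T[:3,:3]@np.linalg.inv(cal["K"])@np.c_[uv,np.ones(len(uv))].T).T
    return c+d*((z-c[2])/d[:,2])[:,None]
E
python3 - <<'E'
from h import *
w=cv2.imread("pics/w2.png");hsv=cv2.cvtColor(w,cv2.COLOR_BGR2HSV)
def rect(m,roi,z):
    k=np.zeros_like(m);x0,y0,x1,y1=roi;k[y0:y1,x0:x1]=m[y0:y1,x0:x1]
    c=max(cv2.findContours(k,0,1)[0],key=cv2.contourArea)
    P=wcast(c[:,0],z)[:,:2].astype(np.float32);q=cv2.minAreaRect(P);print(cv2.boundingRect(c),q)
    return q
red=cv2.inRange(hsv,(0,150,80),(8,255,255))
cream=cv2.inRange(w,(110,170,180),(230,255,255))
lid=cv2.inRange(w,(0,0,0),(45,45,45))
rect(red,(270,130,310,215),125);rect(cream,(222,135,300,160),125);rect(lid,(215,134,300,215),125)
rect(red|cream|lid,(215,140,300,215),125)
P=wcast([[222,140],[296,139],[292,210],[222,208]],125);print(P.round(1),P.mean(0))
E
```

```text
(279, 151, 17, 53) ((490.7789611816406, 26.29368782043457), (10.038570404052734, 44.65785217285156), 35.256107330322266)
(231, 142, 51, 13) ((455.4674072265625, 30.37216567993164), (40.07903289794922, 9.023029327392578), 35.23445129394531)
(222, 134, 75, 76) ((469.23187255859375, 15.466835021972656), (59.031673431396484, 63.63202667236328), 35.94306945800781)
(222, 140, 75, 70) ((470.5912780761719, 13.591873168945312), (59.031673431396484, 59.00020980834961), 35.94306945800781)
[[430.2  18.9 125. ]
 [476.3  55.2 125. ]
 [512.5   7.  125. ]
 [464.1 -27.8 125. ]] [470.79249222  13.34263217 125.        ]
```

```bash
python3 - <<'E'
from h import *
delta(470.7,13.4,70,-54)
E
```

```text
pos [471.8   0.6 231.3] rpy [-90.     0.   -52.58] tool shift [-10.8 161.3   6.9] rotvec deg [ 0.    1.42 -0.  ] F [-1.  -0.2 -0.2] t 4.2 w 85.3 q [-0.    0.11  1.95 -0.    1.08 -0.65]
```

{"name": "play_rows", "arguments": {
  "targets": [
    {"x":-10.8,"y":0,"z":6.9,"ax":0,"ay":0,"az":0,"hand":1},
    {"x":0,"y":0,"z":0,"ax":0,"ay":1.4,"az":0,"hand":1},
    {"x":0,"y":25,"z":0,"ax":0,"ay":0,"az":0,"hand":1},
    {"x":0,"y":25,"z":0,"ax":0,"ay":0,"az":0,"hand":1},
    {"x":0,"y":25,"z":0,"ax":0,"ay":0,"az":0,"hand":1},
    {"x":0,"y":25,"z":0,"ax":0,"ay":0,"az":0,"hand":1},
    {"x":0,"y":25,"z":0,"ax":0,"ay":0,"az":0,"hand":1},
    {"x":0,"y":25,"z":0,"ax":0,"ay":0,"az":0,"hand":1},
    {"x":0,"y":11.3,"z":0,"ax":0,"ay":0,"az":0,"hand":1},
    {"x":0,"y":0,"z":0,"ax":0,"ay":0,"az":0,"hand":1}
  ]
}}

```text
t: 5.2
ee_pos: [469.7, 13.6, 68.8]
orientation: [-1.573, 0.002, -0.942]
wrist_force: [-0.9, 0.0, 1.1]
gripper_width: 85.1
```

{"name": "play_rows", "arguments": {
  "targets": [
    {"x":0,"y":0,"z":0,"ax":0,"ay":0,"az":0,"hand":0},
    {"x":0,"y":0,"z":0,"ax":0,"ay":0,"az":0,"hand":0},
    {"x":0,"y":0,"z":0,"ax":0,"ay":0,"az":0,"hand":0},
    {"x":0,"y":0,"z":0,"ax":0,"ay":0,"az":0,"hand":0},
    {"x":0,"y":0,"z":0,"ax":0,"ay":0,"az":0,"hand":0},
    {"x":0,"y":0,"z":0,"ax":0,"ay":0,"az":0,"hand":0},
    {"x":0,"y":0,"z":0,"ax":0,"ay":0,"az":0,"hand":0},
    {"x":0,"y":0,"z":0,"ax":0,"ay":0,"az":0,"hand":0},
    {"x":0,"y":0,"z":0,"ax":0,"ay":0,"az":0,"hand":0},
    {"x":0,"y":0,"z":0,"ax":0,"ay":0,"az":0,"hand":0}
  ],
  "grip_force": 70
}}

```text
t: 6.2
ee_pos: [471.8, 13.5, 71.4]
orientation: [-1.569, -0.001, -0.942]
wrist_force: [-0.6, 0.3, 7.7]
gripper_width: 61.3
```

{"name": "play_rows", "arguments": {
  "targets": [
    {"x":0,"y":-10,"z":0,"ax":0,"ay":0,"az":0,"hand":0},
    {"x":0,"y":-20,"z":0,"ax":0,"ay":0,"az":0,"hand":0},
    {"x":0,"y":-25,"z":0,"ax":0,"ay":0,"az":0,"hand":0},
    {"x":0,"y":-25,"z":0,"ax":0,"ay":0,"az":0,"hand":0},
    {"x":20,"y":0,"z":-14,"ax":0,"ay":0,"az":0,"hand":0},
    {"x":23,"y":0,"z":-16,"ax":0,"ay":0,"az":0,"hand":0},
    {"x":24,"y":0,"z":-17,"ax":0,"ay":0,"az":0,"hand":0},
    {"x":24,"y":0,"z":-17,"ax":0,"ay":0,"az":0,"hand":0},
    {"x":24,"y":0,"z":-17,"ax":0,"ay":0,"az":0,"hand":0},
    {"x":24,"y":0,"z":-17,"ax":0,"ay":0,"az":0,"hand":0}
  ]
}}

```text
t: 7.2
ee_pos: [473.1, -157.9, 150.9]
orientation: [-1.57, -0.001, -0.942]
wrist_force: [0.5, 0.6, -2.8]
gripper_width: 61.0
```

{"name": "play_rows", "arguments": {
  "targets": [
    {"x":24,"y":0,"z":-17,"ax":0,"ay":0,"az":0,"hand":0},
    {"x":24,"y":0,"z":-17,"ax":0,"ay":0,"az":0,"hand":0},
    {"x":24,"y":0,"z":-17,"ax":0,"ay":0,"az":0,"hand":0},
    {"x":24,"y":0,"z":-17,"ax":0,"ay":0,"az":0,"hand":0},
    {"x":0,"y":0,"z":0,"ax":0,"ay":8,"az":0,"hand":0},
    {"x":0,"y":0,"z":0,"ax":0,"ay":8,"az":0,"hand":0},
    {"x":0,"y":0,"z":0,"ax":0,"ay":8,"az":0,"hand":0},
    {"x":0,"y":0,"z":0,"ax":0,"ay":8,"az":0,"hand":0},
    {"x":0,"y":0,"z":0,"ax":0,"ay":0,"az":0,"hand":0},
    {"x":0,"y":0,"z":0,"ax":0,"ay":0,"az":0,"hand":0}
  ]
}}

```text
t: 8.2
ee_pos: [474.7, -274.3, 150.6]
orientation: [-1.571, -0.0, -1.496]
wrist_force: [-0.0, -0.3, -2.6]
gripper_width: 60.8
```

```bash
python3 - <<'E'
from h import *
delta(475,-275,151,-86)
w=r.snapshot("wrist");cv2.imwrite("pics/w3.png",w)
E
```

```text
pos [ 474.7 -274.3  150.6] rpy [-8.998e+01 -1.000e-02 -8.573e+01] tool shift [ 0.8 -0.4  0.2] rotvec deg [-0.02  0.27  0.01] F [-0.  -0.3 -2.6] t 8.2 w 60.8 q [-0.53  0.33  1.87 -0.    0.94 -0.6 ]
```

View pics/w3.png

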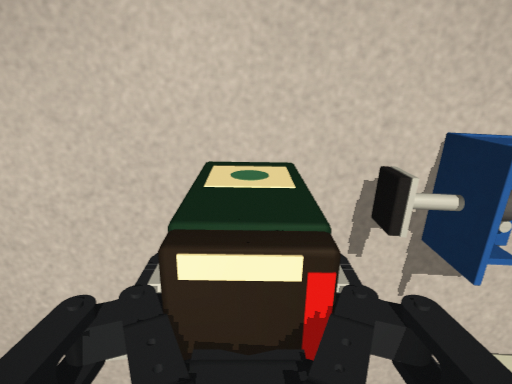

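Tin is held square; pad face at about (373–404, 167–235) and the bracket plate at right. Zooming on the pad.

```bash
python3 - <<'E'
import cv2
w=cv2.imread("pics/w3.png")
cv2.imwrite("pics/w3c.png",cv2.resize(cv2.convertScaleAbs(w[155:250,355:475],alpha=1.5,beta=15),None,fx=6,fy=6,interpolation=cv2.INTER_CUBIC))
E
```

```text
(no output)
```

View pics/w3c.png

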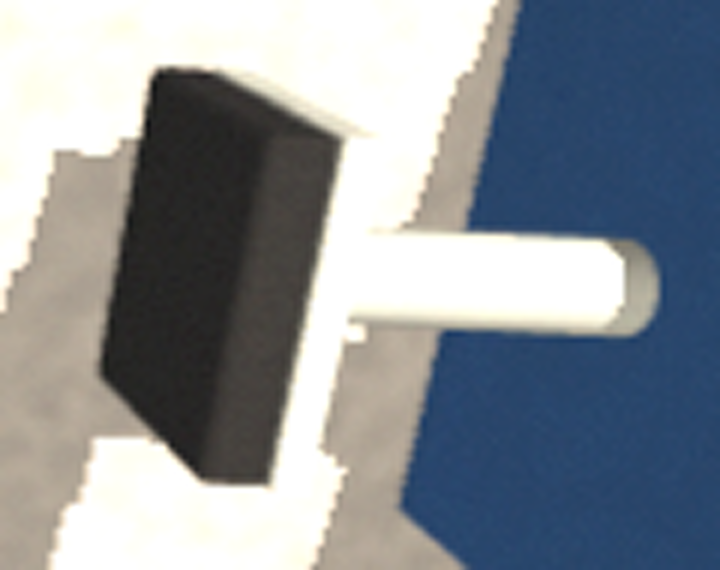

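```bash
cat >> h.py <<'E'
def tin(uv4):
    pass
E
python3 - <<'E'
from h import *
f=lambda c:(np.array(c)+.5)/6-.5+[355,155]
B=wcast(f([[152,70],[102,373]]),20);T=wcast(f([[263,135],[207,480]]),60)
for E in(B,T):
    e=E[0]-E[1];print(E.round(1),E.mean(0).round(1),np.linalg.norm(e),np.degrees(np.arctan2(-e[0],e[1])))
# tin lid outline: +y lid top edge, red-side edge; z top =151-71+125
w=cv2.imread("pics/w3.png")
z=r.get_obs()["ee_pos"][2]-70.5+125
L=wcast([[165,246],[336,246]],z);print("lid +y top edge",L.round(1),L.mean(0),z)
C=wcast([[250,175]],z-125+40);print("cream dot",C)
# rod direction
E
```

```text
[[ 590.8 -253.4   20. ]
 [ 592.9 -302.1   20. ]] [ 591.9 -277.7   20. ] 48.706596048432495 2.4663607189172616
[[ 588.9 -252.5   60. ]
 [ 592.1 -301.2   60. ]] [ 590.5 -276.9   60. ] 48.788072658957056 3.757353853068977
lid +y top edge [[ 445.7 -245.7  204.9]
 [ 499.5 -241.7  204.9]] [ 472.62694523 -243.72048418  204.94012936] 204.94012936038868
cream dot [[ 473.02326444 -243.35889367  119.94012936]]
```

```bash
python3 - <<'E'
from h import *
delta(520,-281.9,75,-86.3)
E
```

```text
pos [ 474.7 -274.3  150.4] rpy [-8.999e+01 -1.000e-02 -8.574e+01] tool shift [11.  75.5 44.6] rotvec deg [-0.01  0.56  0.01] F [-0.1 -0.5 -3.5] t 8.25 w 61.2 q [-0.53  0.33  1.87 -0.    0.94 -0.6 ]
```

{"name": "play_rows", "arguments": {
  "targets": [
    {"x":5.5,"y":0,"z":22.3,"ax":0,"ay":0,"az":0,"hand":0},
    {"x":5.5,"y":0,"z":22.3,"ax":0,"ay":0,"az":0,"hand":0},
    {"x":0,"y":20,"z":0,"ax":0,"ay":0.6,"az":0,"hand":0},
    {"x":0,"y":20,"z":0,"ax":0,"ay":0,"az":0,"hand":0},
    {"x":0,"y":20,"z":0,"ax":0,"ay":0,"az":0,"hand":0},
    {"x":0,"y":15.5,"z":0,"ax":0,"ay":0,"az":0,"hand":0},
    {"x":0,"y":0,"z":15,"ax":0,"ay":0,"az":0,"hand":0},
    {"x":0,"y":0,"z":10,"ax":0,"ay":0,"az":0,"hand":0},
    {"x":0,"y":0,"z":8,"ax":0,"ay":0,"az":0,"hand":0},
    {"x":0,"y":0,"z":0,"ax":0,"ay":0,"az":0,"hand":0}
  ]
}}

```text
t: 9.25
ee_pos: [554.6, -280.2, 75.0]
orientation: [-1.569, -0.001, -1.51]
wrist_force: [-0.3, 0.1, -2.9]
gripper_width: 61.1
```

```bash
python3 - <<'E'
from h import *
delta(575,-278.3,75,-86.3)
w=r.snapshot("wrist")
cv2.imwrite("pics/w4.png",cv2.convertScaleAbs(w,alpha=1.5,beta=15))
E
```

```text
pos [ 554.6 -280.2   75. ] rpy [-8.991e+01 -5.000e-02 -8.650e+01] tool shift [-0.7  0.  20.5] rotvec deg [-0.09 -0.2   0.05] F [-0.3  0.1 -2.9] t 9.25 w 61.1 q [-0.47  0.53  1.76  0.    0.86 -0.53]
```

View pics/w4.png

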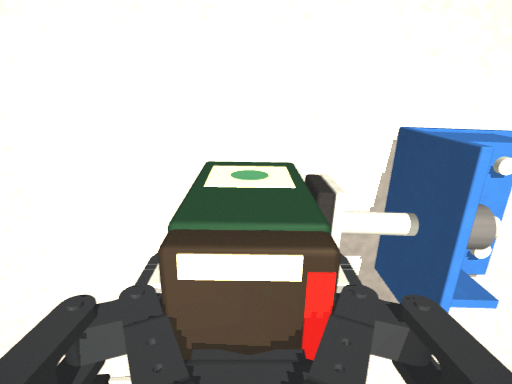

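The tin stands just before the pad at (320,190), and it's parallel. Now pressing.

{"name": "play_rows", "arguments": {
  "targets": [
    {"x":-0.7,"y":0,"z":4,"ax":0,"ay":0,"az":0,"hand":0},
    {"x":0,"y":0,"z":4,"ax":0,"ay":0,"az":0,"hand":0},
    {"x":0,"y":0,"z":3,"ax":0,"ay":0,"az":0,"hand":0},
    {"x":0,"y":0,"z":3,"ax":0,"ay":0,"az":0,"hand":0},
    {"x":0,"y":0,"z":2,"ax":0,"ay":0,"az":0,"hand":0},
    {"x":0,"y":0,"z":2,"ax":0,"ay":0,"az":0,"hand":0},
    {"x":0,"y":0,"z":0,"ax":0,"ay":0,"az":0,"hand":0},
    {"x":0,"y":0,"z":0,"ax":0,"ay":0,"az":0,"hand":0},
    {"x":0,"y":0,"z":0,"ax":0,"ay":0,"az":0,"hand":0},
    {"x":0,"y":0,"z":0,"ax":0,"ay":0,"az":0,"hand":0}
  ]
}}

```text
t: 10.3
ee_pos: [570.2, -278.4, 74.3]
orientation: [-1.572, 0.0, -1.511]
wrist_force: [-5.1, -2.0, 0.6]
gripper_width: 61.0
```

{"name": "play_rows", "arguments": {
  "targets": [
    {"x":0,"y":0,"z":1.5,"ax":0,"ay":0,"az":0,"hand":0},
    {"x":0,"y":0,"z":1.5,"ax":0,"ay":0,"az":0,"hand":0},
    {"x":0,"y":0,"z":1,"ax":0,"ay":0,"az":0,"hand":0},
    {"x":0,"y":0,"z":1,"ax":0,"ay":0,"az":0,"hand":0},
    {"x":0,"y":0,"z":0,"ax":0,"ay":0,"az":0,"hand":0},
    {"x":0,"y":0,"z":0,"ax":0,"ay":0,"az":0,"hand":0},
    {"x":0,"y":0,"z":0,"ax":0,"ay":0,"az":0,"hand":0},
    {"x":0,"y":0,"z":0,"ax":0,"ay":0,"az":0,"hand":0},
    {"x":0,"y":0,"z":0,"ax":0,"ay":0,"az":0,"hand":0},
    {"x":0,"y":0,"z":0,"ax":0,"ay":0,"az":0,"hand":0}
  ]
}}

```text
t: 11.3
ee_pos: [574.0, -278.1, 74.1]
orientation: [-1.574, 0.001, -1.511]
wrist_force: [-9.6, -1.8, 1.7]
gripper_width: 61.3
```

```bash
python3 - <<'E'
from h import *
for i in range(4):
    delta(575,-278.3,75,-86.3); w=r.snapshot("wrist")
E
```

```text
pos [ 574.  -278.1   74.1] rpy [-9.021e+01  4.000e-02 -8.657e+01] tool shift [ 0.2 -0.9  1. ] rotvec deg [ 0.21 -0.27 -0.04] F [-9.6 -1.8  1.7] t 11.3 w 61.3 q [-0.45  0.55  1.72 -0.    0.88 -0.51]
pos [ 573.9 -278.2   74.1] rpy [-9.021e+01  4.000e-02 -8.657e+01] tool shift [ 0.2 -0.9  1.1] rotvec deg [ 0.21 -0.27 -0.04] F [-9.6 -2.8  1.7] t 11.35 w 61.1 q [-0.45  0.55  1.72 -0.    0.88 -0.51]
pos [ 573.9 -278.2   74.1] rpy [-9.021e+01  4.000e-02 -8.657e+01] tool shift [ 0.2 -0.9  1.1] rotvec deg [ 0.21 -0.27 -0.04] F [-9.6 -2.5  1.8] t 11.4 w 61.2 q [-0.45  0.55  1.72 -0.    0.88 -0.51]
pos [ 574.  -278.1   74.1] rpy [-9.021e+01  4.000e-02 -8.657e+01] tool shift [ 0.2 -0.9  1. ] rotvec deg [ 0.21 -0.27 -0.04] F [-9.7 -3.8  1.6] t 11.45 w 61.2 q [-0.45  0.55  1.72 -0.    0.88 -0.51]
```

{"name": "play_rows", "arguments": {
  "targets": [
    {"x":0,"y":0,"z":1,"ax":0,"ay":0,"az":0,"hand":0},
    {"x":0,"y":0,"z":1,"ax":0,"ay":0,"az":0,"hand":0},
    {"x":0,"y":0,"z":0,"ax":0,"ay":0,"az":0,"hand":0},
    {"x":0,"y":0,"z":0,"ax":0,"ay":0,"az":0,"hand":0},
    {"x":0,"y":0,"z":0,"ax":0,"ay":0,"az":0,"hand":0},
    {"x":0,"y":0,"z":0,"ax":0,"ay":0,"az":0,"hand":0},
    {"x":0,"y":0,"z":0,"ax":0,"ay":0,"az":0,"hand":0},
    {"x":0,"y":0,"z":0,"ax":0,"ay":0,"az":0,"hand":0},
    {"x":0,"y":0,"z":0,"ax":0,"ay":0,"az":0,"hand":0},
    {"x":0,"y":0,"z":0,"ax":0,"ay":0,"az":0,"hand":0}
  ]
}}

```text
t: 12.5
ee_pos: [574.2, -278.0, 73.8]
orientation: [-1.578, 0.001, -1.511]
wrist_force: [-14.9, -3.5, 4.6]
gripper_width: 61.4
```

```bash
python3 - <<'E'
from h import *
delta(575,-278.3,75,-86.3)
w=r.snapshot("wrist")
cv2.imwrite("pics/w5.png",cv2.convertScaleAbs(w,alpha=1.5,beta=15))
E
```

```text
pos [ 574.2 -278.    73.8] rpy [-9.040e+01  9.000e-02 -8.658e+01] tool shift [ 0.3 -1.2  0.8] rotvec deg [ 0.4  -0.28 -0.09] F [-14.9  -3.5   4.6] t 12.5 w 61.4 q [-0.45  0.55  1.71 -0.    0.88 -0.51]
```

View pics/w5.png

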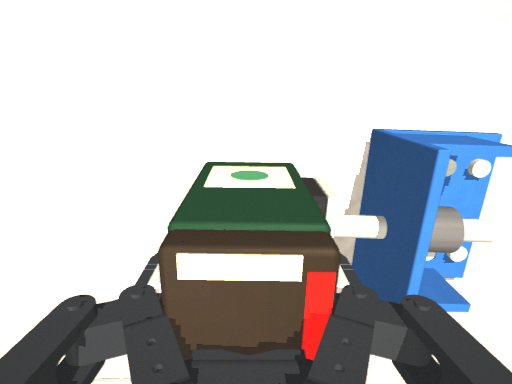

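{"name": "play_rows", "arguments": {
  "targets": [
    {"x":0,"y":0,"z":-5,"ax":0,"ay":0,"az":0,"hand":0},
    {"x":0,"y":0,"z":-15,"ax":0,"ay":0,"az":0,"hand":0},
    {"x":0,"y":0,"z":-25,"ax":0,"ay":0,"az":0,"hand":0},
    {"x":0,"y":0,"z":-25,"ax":0,"ay":0,"az":0,"hand":0},
    {"x":0,"y":0,"z":0,"ax":0,"ay":8,"az":0,"hand":0},
    {"x":0,"y":0,"z":0,"ax":0,"ay":8,"az":0,"hand":0},
    {"x":0,"y":0,"z":0,"ax":0,"ay":8,"az":0,"hand":0},
    {"x":0,"y":0,"z":0,"ax":0,"ay":8,"az":0,"hand":0},
    {"x":0,"y":0,"z":0,"ax":0,"ay":8,"az":0,"hand":0},
    {"x":0,"y":0,"z":0,"ax":0,"ay":8,"az":0,"hand":0}
  ]
}}

```text
t: 13.55
ee_pos: [509.0, -282.3, 74.7]
orientation: [-1.569, 0.001, -2.354]
wrist_force: [1.1, -0.5, -2.5]
gripper_width: 60.8
```

{"name": "play_rows", "arguments": {
  "targets": [
    {"x":0,"y":0,"z":0,"ax":0,"ay":8,"az":0,"hand":0},
    {"x":0,"y":0,"z":0,"ax":0,"ay":8,"az":0,"hand":0},
    {"x":0,"y":0,"z":0,"ax":0,"ay":8,"az":0,"hand":0},
    {"x":0,"y":0,"z":0,"ax":0,"ay":8,"az":0,"hand":0},
    {"x":0,"y":0,"z":0,"ax":0,"ay":8,"az":0,"hand":0},
    {"x":0,"y":0,"z":0,"ax":0,"ay":2,"az":0,"hand":0},
    {"x":0,"y":0,"z":0,"ax":0,"ay":0,"az":0,"hand":0},
    {"x":0,"y":0,"z":0,"ax":0,"ay":0,"az":0,"hand":0},
    {"x":0,"y":0,"z":0,"ax":0,"ay":0,"az":0,"hand":0},
    {"x":0,"y":0,"z":0,"ax":0,"ay":0,"az":0,"hand":0}
  ]
}}

```text
t: 14.55
ee_pos: [508.2, -282.1, 74.5]
orientation: [-1.571, 0.0, -3.081]
wrist_force: [-0.3, 1.1, -1.9]
gripper_width: 61.2
```

```bash
python3 - <<'E'
from h import *
delta(555,-279.6,75,-176.3)
w=r.snapshot("wrist")
cv2.imwrite("pics/w6.png",cv2.convertScaleAbs(w,alpha=1.5,beta=15))
E
```

```text
pos [ 508.2 -282.1   74.5] rpy [-8.9990e+01  2.0000e-02 -1.7653e+02] tool shift [-46.9  -0.5   0.3] rotvec deg [-0.01 -0.23 -0.02] F [-0.3  1.1 -1.9] t 14.55 w 61.2 q [-0.51  0.48  1.85  0.    0.82  1.  ]
```

View pics/w6.png

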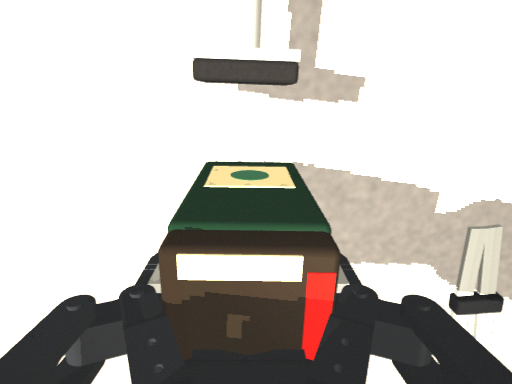

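```bash
python3 - <<'E'
from h import *
E=wcast([[194,81],[297,84.5]],60);e=E[0]-E[1];print(E.round(1),E.mean(0),np.linalg.norm(e),np.degrees(np.arctan2(-e[0],e[1])))
z=r.get_obs()["ee_pos"][2]-70.5
print(wcast([[250,175]],z+40), wcast([[206,188],[295,188]],z+18))
E
```

```text
[[ 588.7 -253.    60. ]
 [ 590.1 -301.9   60. ]] [ 589.39822266 -277.42337352   60.        ] 48.926700465035125 1.643659675467086
[[ 540.12949189 -282.72457014   43.97864783]] [[ 523.84823932 -255.15945943   21.97864783]
 [ 527.34411106 -313.1028435    21.97864783]]
```

{"name": "play_rows", "arguments": {
  "targets": [
    {"x":-15,"y":0,"z":0,"ax":0,"ay":0.5,"az":0,"hand":0},
    {"x":-17,"y":0,"z":0,"ax":0,"ay":0,"az":0,"hand":0},
    {"x":-12,"y":0,"z":0,"ax":0,"ay":0,"az":0,"hand":0},
    {"x":-5,"y":0,"z":0,"ax":0,"ay":0,"az":0,"hand":0},
    {"x":-4,"y":0,"z":0,"ax":0,"ay":0,"az":0,"hand":0},
    {"x":-4,"y":0,"z":0,"ax":0,"ay":0,"az":0,"hand":0},
    {"x":-4,"y":0,"z":0,"ax":0,"ay":0,"az":0,"hand":0},
    {"x":-3,"y":0,"z":0,"ax":0,"ay":0,"az":0,"hand":0},
    {"x":-2,"y":0,"z":0,"ax":0,"ay":0,"az":0,"hand":0},
    {"x":0,"y":0,"z":0,"ax":0,"ay":0,"az":0,"hand":0}
  ]
}}

```text
t: 15.6
ee_pos: [572.8, -278.7, 74.2]
orientation: [-1.571, -0.002, -3.091]
wrist_force: [-6.7, -2.5, 1.0]
gripper_width: 60.9
```

{"name": "play_rows", "arguments": {
  "targets": [
    {"x":-1,"y":0,"z":0,"ax":0,"ay":0,"az":0,"hand":0},
    {"x":-1,"y":0,"z":0,"ax":0,"ay":0,"az":0,"hand":0},
    {"x":-1,"y":0,"z":0,"ax":0,"ay":0,"az":0,"hand":0},
    {"x":0,"y":0,"z":0,"ax":0,"ay":0,"az":0,"hand":0},
    {"x":0,"y":0,"z":0,"ax":0,"ay":0,"az":0,"hand":0},
    {"x":0,"y":0,"z":0,"ax":0,"ay":0,"az":0,"hand":0},
    {"x":0,"y":0,"z":0,"ax":0,"ay":0,"az":0,"hand":0},
    {"x":0,"y":0,"z":0,"ax":0,"ay":0,"az":0,"hand":0},
    {"x":0,"y":0,"z":0,"ax":0,"ay":0,"az":0,"hand":0},
    {"x":0,"y":0,"z":0,"ax":0,"ay":0,"az":0,"hand":0}
  ]
}}

```text
t: 16.6
ee_pos: [573.7, -278.7, 74.3]
orientation: [-1.572, -0.006, -3.091]
wrist_force: [-14.4, -3.7, 6.7]
gripper_width: 60.9
```

```bash
python3 - <<'E'
from h import *
w=cv2.convertScaleAbs(r.snapshot("wrist"),alpha=1.5,beta=15);cv2.imwrite("pics/w7.png",w)
for n in("w5","w6","w7"):
    i=cv2.imread(f"pics/{n}.png");h=cv2.cvtColor(i,cv2.COLOR_BGR2HSV)
    m=cv2.inRange(i,(170,220,220),(255,255,255))[245:290,170:310]
    g=cv2.inRange(h,(55,90,60),(95,255,200))[160:190,215:285]
    print(n,cv2.boundingRect(m),cv2.boundingRect(g))
delta(574,-278,75,-176.8)
E
```

```text
w5 (6, 9, 127, 28) (0, 2, 70, 28)
w6 (6, 9, 128, 28) (16, 11, 37, 8)
w7 (6, 9, 128, 27) (6, 28, 63, 2)
pos [ 573.7 -278.7   74.3] rpy [ -90.06   -0.33 -177.09] tool shift [-0.3 -0.7 -0.7] rotvec deg [ 0.06 -0.29  0.33] F [-13.1  -3.7   5.7] t 16.65 w 61.4 q [-0.45  0.55  1.71 -0.    0.88  1.07]
```

View pics/w7.png

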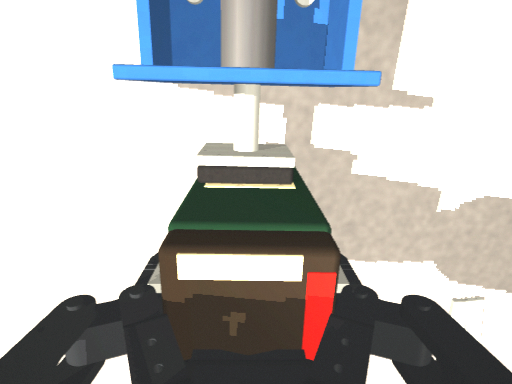

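Cream label pressed square with the pad home; the tin hasn't shifted in the grip. Backing off and carrying it to the tray.

{"name": "play_rows", "arguments": {
  "targets": [
    {"x":4,"y":0,"z":0,"ax":0,"ay":0,"az":0,"hand":0},
    {"x":14,"y":0,"z":0,"ax":0,"ay":0,"az":0,"hand":0},
    {"x":22,"y":0,"z":0,"ax":0,"ay":0,"az":0,"hand":0},
    {"x":22,"y":0,"z":0,"ax":0,"ay":0,"az":0,"hand":0},
    {"x":0,"y":-15,"z":0,"ax":0,"ay":0,"az":0,"hand":0},
    {"x":0,"y":-25,"z":0,"ax":0,"ay":0,"az":0,"hand":0},
    {"x":0,"y":-25,"z":0,"ax":0,"ay":0,"az":0,"hand":0},
    {"x":0,"y":-25,"z":0,"ax":0,"ay":0,"az":0,"hand":0},
    {"x":0,"y":-20,"z":0,"ax":0,"ay":0,"az":0,"hand":0},
    {"x":0,"y":0,"z":0,"ax":0,"ay":0,"az":0,"hand":0}
  ]
}}

```text
t: 17.65
ee_pos: [517.4, -282.6, 188.2]
orientation: [-1.567, 0.006, -3.09]
wrist_force: [-0.1, -0.4, -2.5]
gripper_width: 61.3
```

{"name": "play_rows", "arguments": {
  "targets": [
    {"x":-4,"y":0,"z":-16,"ax":0,"ay":0,"az":0,"hand":0},
    {"x":-8,"y":0,"z":-30,"ax":0,"ay":0,"az":0,"hand":0},
    {"x":-8,"y":0,"z":-30,"ax":0,"ay":0,"az":0,"hand":0},
    {"x":-8,"y":0,"z":-30,"ax":0,"ay":0,"az":0,"hand":0},
    {"x":-8,"y":0,"z":-30,"ax":0,"ay":0,"az":0,"hand":0},
    {"x":-8,"y":0,"z":-30,"ax":0,"ay":0,"az":0,"hand":0},
    {"x":-8,"y":0,"z":-30,"ax":0,"ay":0,"az":0,"hand":0},
    {"x":-8,"y":0,"z":-30,"ax":0,"ay":0,"az":0,"hand":0},
    {"x":-8,"y":0,"z":-30,"ax":0,"ay":0,"az":0,"hand":0},
    {"x":-8,"y":0,"z":-30,"ax":0,"ay":0,"az":0,"hand":0}
  ]
}}

```text
t: 18.65
ee_pos: [575.4, 10.1, 183.0]
orientation: [-1.571, -0.002, -3.09]
wrist_force: [0.4, -0.9, -2.5]
gripper_width: 61.0
```

{"name": "play_rows", "arguments": {
  "targets": [
    {"x":-8,"y":0,"z":-30,"ax":0,"ay":0,"az":0,"hand":0},
    {"x":-8,"y":0,"z":-30,"ax":0,"ay":0,"az":0,"hand":0},
    {"x":-8,"y":0,"z":-30,"ax":0,"ay":0,"az":0,"hand":0},
    {"x":-8,"y":0,"z":-30,"ax":0,"ay":0,"az":0,"hand":0},
    {"x":-8,"y":0,"z":-30,"ax":0,"ay":0,"az":0,"hand":0},
    {"x":-8,"y":0,"z":-30,"ax":0,"ay":0,"az":0,"hand":0},
    {"x":-8,"y":0,"z":-30,"ax":0,"ay":0,"az":0,"hand":0},
    {"x":0,"y":0,"z":-16,"ax":0,"ay":0,"az":0,"hand":0},
    {"x":0,"y":0,"z":0,"ax":0,"ay":0,"az":0,"hand":0},
    {"x":0,"y":0,"z":0,"ax":0,"ay":0,"az":0,"hand":0}
  ]
}}

```text
t: 19.65
ee_pos: [619.5, 236.3, 183.4]
orientation: [-1.57, -0.002, -3.089]
wrist_force: [-1.0, -0.5, -1.9]
gripper_width: 61.1
```

```bash
python3 - <<'E'
from h import *
delta(622,237,82,-177)
E
```

```text
pos [619.5 236.3 183.4] rpy [-8.9950e+01 -1.0000e-01 -1.7701e+02] tool shift [ -2.7 101.4  -0.6] rotvec deg [-0.05 -0.01  0.1 ] F [-1.  -0.5 -1.9] t 19.65 w 61.1 q [ 0.36  0.46  1.59 -0.    1.1   1.88]
```

{"name": "play_rows", "arguments": {
  "targets": [
    {"x":0,"y":15,"z":0,"ax":0,"ay":0,"az":0,"hand":0},
    {"x":0,"y":20,"z":0,"ax":0,"ay":0,"az":0,"hand":0},
    {"x":0,"y":20,"z":0,"ax":0,"ay":0,"az":0,"hand":0},
    {"x":0,"y":20,"z":0,"ax":0,"ay":0,"az":0,"hand":0},
    {"x":0,"y":15,"z":0,"ax":0,"ay":0,"az":0,"hand":0},
    {"x":0,"y":8,"z":0,"ax":0,"ay":0,"az":0,"hand":0},
    {"x":0,"y":3,"z":0,"ax":0,"ay":0,"az":0,"hand":0},
    {"x":0,"y":1,"z":0,"ax":0,"ay":0,"az":0,"hand":0},
    {"x":0,"y":0,"z":0,"ax":0,"ay":0,"az":0,"hand":0},
    {"x":0,"y":0,"z":0,"ax":0,"ay":0,"az":0,"hand":0}
  ]
}}

```text
t: 20.65
ee_pos: [621.2, 236.7, 83.4]
orientation: [-1.571, 0.001, -3.09]
wrist_force: [0.3, 0.2, -2.3]
gripper_width: 61.4
```

{"name": "play_rows", "arguments": {
  "targets": [
    {"x":0,"y":1,"z":0,"ax":0,"ay":0,"az":0,"hand":0},
    {"x":0,"y":0,"z":0,"ax":0,"ay":0,"az":0,"hand":0},
    {"x":0,"y":1,"z":0,"ax":0,"ay":0,"az":0,"hand":0},
    {"x":0,"y":0,"z":0,"ax":0,"ay":0,"az":0,"hand":0},
    {"x":0,"y":1,"z":0,"ax":0,"ay":0,"az":0,"hand":0},
    {"x":0,"y":0,"z":0,"ax":0,"ay":0,"az":0,"hand":0},
    {"x":0,"y":0,"z":0,"ax":0,"ay":0,"az":0,"hand":0},
    {"x":0,"y":0,"z":0,"ax":0,"ay":0,"az":0,"hand":0},
    {"x":0,"y":0,"z":0,"ax":0,"ay":0,"az":0,"hand":0},
    {"x":0,"y":0,"z":0,"ax":0,"ay":0,"az":0,"hand":0}
  ]
}}

```text
t: 21.65
ee_pos: [620.6, 236.5, 79.5]
orientation: [-1.571, -0.0, -3.09]
wrist_force: [0.3, -0.1, -2.7]
gripper_width: 61.1
```

{"name": "play_rows", "arguments": {
  "targets": [
    {"x":0,"y":1,"z":0,"ax":0,"ay":0,"az":0,"hand":0},
    {"x":0,"y":0,"z":0,"ax":0,"ay":0,"az":0,"hand":0},
    {"x":0,"y":0.7,"z":0,"ax":0,"ay":0,"az":0,"hand":0},
    {"x":0,"y":0,"z":0,"ax":0,"ay":0,"az":0,"hand":0},
    {"x":0,"y":0,"z":0,"ax":0,"ay":0,"az":0,"hand":0},
    {"x":0,"y":0,"z":0,"ax":0,"ay":0,"az":0,"hand":0},
    {"x":0,"y":0,"z":0,"ax":0,"ay":0,"az":0,"hand":0},
    {"x":0,"y":0,"z":0,"ax":0,"ay":0,"az":0,"hand":0},
    {"x":0,"y":0,"z":0,"ax":0,"ay":0,"az":0,"hand":0},
    {"x":0,"y":0,"z":0,"ax":0,"ay":0,"az":0,"hand":0}
  ]
}}

```text
t: 22.65
ee_pos: [620.6, 236.5, 77.8]
orientation: [-1.571, 0.0, -3.09]
wrist_force: [-0.4, 0.2, -1.8]
gripper_width: 61.2
```

{"name": "play_rows", "arguments": {
  "targets": [
    {"x":0,"y":0.7,"z":0,"ax":0,"ay":0,"az":0,"hand":0},
    {"x":0,"y":0,"z":0,"ax":0,"ay":0,"az":0,"hand":0},
    {"x":0,"y":0.7,"z":0,"ax":0,"ay":0,"az":0,"hand":0},
    {"x":0,"y":0,"z":0,"ax":0,"ay":0,"az":0,"hand":0},
    {"x":0,"y":0,"z":0,"ax":0,"ay":0,"az":0,"hand":0},
    {"x":0,"y":0,"z":0,"ax":0,"ay":0,"az":0,"hand":0},
    {"x":0,"y":0,"z":0,"ax":0,"ay":0,"az":0,"hand":0},
    {"x":0,"y":0,"z":0,"ax":0,"ay":0,"az":0,"hand":0},
    {"x":0,"y":0,"z":0,"ax":0,"ay":0,"az":0,"hand":0},
    {"x":0,"y":0,"z":0,"ax":0,"ay":0,"az":0,"hand":0}
  ]
}}

```text
t: 23.65
ee_pos: [620.8, 236.5, 77.5]
orientation: [-1.571, 0.001, -3.09]
wrist_force: [-2.4, -1.4, 7.8]
gripper_width: 61.1
```

Contact with the tray floor at TCP z 77.5, which matches the expected value. Opening, then rising.

{"name": "play_rows", "arguments": {
  "targets": [
    {"x":0,"y":-0.5,"z":0,"ax":0,"ay":0,"az":0,"hand":0},
    {"x":0,"y":0,"z":0,"ax":0,"ay":0,"az":0,"hand":1},
    {"x":0,"y":0,"z":0,"ax":0,"ay":0,"az":0,"hand":1},
    {"x":0,"y":0,"z":0,"ax":0,"ay":0,"az":0,"hand":1},
    {"x":0,"y":0,"z":0,"ax":0,"ay":0,"az":0,"hand":1},
    {"x":0,"y":0,"z":0,"ax":0,"ay":0,"az":0,"hand":1},
    {"x":0,"y":0,"z":0,"ax":0,"ay":0,"az":0,"hand":1},
    {"x":0,"y":0,"z":0,"ax":0,"ay":0,"az":0,"hand":1},
    {"x":0,"y":0,"z":0,"ax":0,"ay":0,"az":0,"hand":1},
    {"x":0,"y":0,"z":0,"ax":0,"ay":0,"az":0,"hand":1}
  ]
}}

```text
t: 24.65
ee_pos: [620.6, 236.5, 76.9]
orientation: [-1.571, -0.0, -3.09]
wrist_force: [-0.3, -0.2, 0.2]
gripper_width: 85.5
```

{"name": "play_rows", "arguments": {
  "targets": [
    {"x":0,"y":-8,"z":0,"ax":0,"ay":0,"az":0,"hand":1},
    {"x":0,"y":-15,"z":0,"ax":0,"ay":0,"az":0,"hand":1},
    {"x":0,"y":-20,"z":0,"ax":0,"ay":0,"az":0,"hand":1},
    {"x":0,"y":-25,"z":0,"ax":0,"ay":0,"az":0,"hand":1},
    {"x":0,"y":-25,"z":0,"ax":0,"ay":0,"az":0,"hand":1},
    {"x":0,"y":-25,"z":0,"ax":0,"ay":0,"az":0,"hand":1},
    {"x":0,"y":-25,"z":0,"ax":0,"ay":0,"az":0,"hand":1},
    {"x":0,"y":0,"z":0,"ax":0,"ay":0,"az":0,"hand":1},
    {"x":0,"y":0,"z":0,"ax":0,"ay":0,"az":0,"hand":1},
    {"x":0,"y":0,"z":0,"ax":0,"ay":0,"az":0,"hand":1}
  ]
}}

```text
t: 25.65
ee_pos: [620.0, 236.3, 219.5]
orientation: [-1.571, -0.001, -3.09]
wrist_force: [0.3, -0.4, 0.5]
gripper_width: 85.3
```

```bash
python3 - <<'E'
from h import *
delta(622,237,220,-177)
w=r.snapshot("wrist");s=r.snapshot("scene")
s=cv2.resize(s,(400,300));cv2.imwrite("pics/end.png",np.hstack([cv2.resize(w,(400,300)),s]))
E
```

```text
pos [620.  236.3 219.5] rpy [-8.9980e+01 -5.0000e-02 -1.7706e+02] tool shift [-2.  -0.5 -0.6] rotvec deg [-0.02 -0.06  0.05] F [ 0.3 -0.4  0.5] t 25.65 w 85.3 q [0.36 0.42 1.56 0.   1.16 1.88]
```

View pics/end.png

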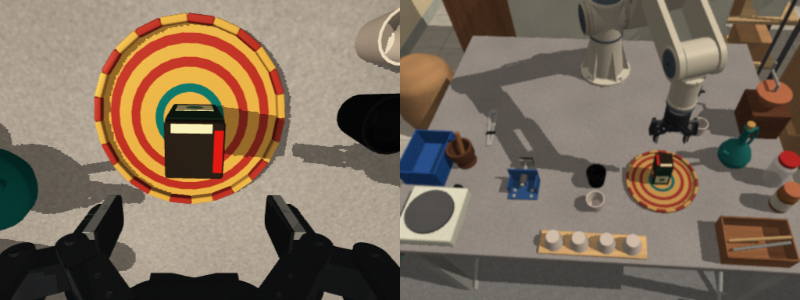

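The tin stands upright near the tray's centre, clear of the gripper. The pad is out and the other things look as they were.

```bash
python3 -c "
from plant import r
print(r.job_done())"
```

```text
the job is handed in; nothing more can be done
None
```

I pressed both labels onto the spring pad, set the tin down upright on the tray and handed the job in at about 26 s. No verdict is reported, so the points below are my own checks.

- **Red label:** the pad was pushed to its stop. The force rose past the spring's 7 N to about 15 N while the tin stopped advancing, and I held it there for about 2 s.
- **Cream label:** I backed off 70 mm, turned the tin 90° and pressed the same way. The force reached about 14 N and I held it for about 0.7 s or more. The wrist picture showed the label square on the pad and the tin unmoved in the grip.
- **Tray:** I lowered the tin until it touched the floor, at the height I expected, and then opened the gripper. The tin is about 11 mm from the tray's centre. In the last picture it stands upright with the gripper clear and the pad out.
- **Other things:** they look as they were in the last pictures; I did not measure their positions again.

My readings of the bracket's angle disagreed slightly (1.6° to about 5°). I pressed at about 3 to 3.5°, so even the worst case is well inside the 8.6° allowed. My first set of moves was refused for missing keys, and nothing moved.

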